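# Weight down a glued slat with a caul and three cans

### The arm

A 6-joint arm with a two-finger parallel gripper is mounted at the origin on the work surface. World frame = base frame: x ahead of the robot, y to its left, z up, the work surface at z = 0. Lengths are in mm, angles in rad, forces in N, time in s.
With the tool pointing down it reaches from about 250 to 725 mm from the base axis. Payload 9.7 kg.
Tool frame: the origin (TCP) lies on the centre line of the jaws, within the pads' length; the fingertips stand ctrl.tip_extent ahead of it and the grasp point (between the pads) lies 2 mm behind it (ctrl.tip_extent is the distance from the TCP to the fingertips, in mm); z points along the fingers, y is the direction in which the jaws open and shut (so a half turn about z gives the same grasp; the last joint's range is limited). The gripper opens to 85 mm and grips with 20 to 120 N. Pads are 22 mm wide; open, the fingers measure 114 mm over their backs; the gripper's body (76 mm by 85 mm) begins 54 mm behind the grasp point. The pads swing forward as they close: fully open they stand 13 mm farther back than shut.
Start: joints at [1.146, 0.087, 0.176, 1.66, 0, 1.571], TCP at [226.673, 501.115, 248.284] pointing down, gripper open.
Joint ranges: [-3.13, 3.13], [-0.85, 1.81], [-1.15, 1.24], [-2.2, 2.28], [-1.44, 1.52], [-3.14, 3.14]. Speed limits (rad/s): [2.22, 2.22, 2.57, 3.14, 3.14, 3.14].

### API

Orientations are given as a 3x3 rotation matrix whose columns are the frame's x, y, z axes.
In Python, from station import ctrl, vision, boxes_of, outline_of gives the robot as it stands.
- The arm moves only by the shell command python3 -m crank 'ROWS' [FORCE]. ROWS is JSON, a list of rows, each a list of 3 entries, a list of its own where there are three numbers: the finger opening in m, from 0 to 0.0854, then the shift along the tool's x, y, z in m, then the turn, a rotation vector about the tool's x, y, z in units of 6 degrees (1.0 is 6 degrees). A call has 1 to 5 rows; each row is the pose to reach, as a shift and turn from the pose commanded when the call began, along the tool's axes at that moment; what a row does not reach only later rows make up. A row lasts 1/10 s, in which the tool goes at most 50 mm and 8.59 degrees, less where a joint would pass 70% of its speed; a pose out of reach is approached as far as the arm can. A call with a gripper value outside its range is refused whole. The fingers move at their own pace and stop on an object; FORCE is the grip in N (left out, the last holds). Time passes only in rows, so rows that repeat a pose let the fingers close. It gives the time, the measured TCP pose, the force and the opening at its end, in the units of the state.
- ctrl.get_state(): the state, without advancing time (a new reading comes with each control period).
- vision.get_image(name): name is "scene" or "top" or "wrist"; returns a dict with "pixels" (420x560x3 uint8, red, green, blue), "depth" (420x560 float32, mm along the optical axis (not along the pixel's ray), 0 where there is no reading), "camera_matrix" (3x3 intrinsics, pixels), "R" (3x3) and "t" (3): a world point X has camera coordinates R X + t. Camera axes: x right, y down, z forward; pixel columns grow to the right and rows downward; lengths in mm; the calibration is good to about 2 mm. A picture is of the moment at which its call begins.
- ctrl.sign_off(): hands the job in, once; it reports no verdict.
Trained networks look in a picture, given as the dict that the camera call returned (one of the last four; its "shot" number tells which), for a name from the list of things; names that differ only in an ending like _2 or _b are one class to them, and where a whole thing is asked for, a point or a joint stands for the part that bears it (a point fixed in the world has none). Each returns a list of dicts, best first, with "confidence" (0 to 1); they miss things now and then, are a little off and sometimes report something else, mostly with a low value. They report only what shows in the picture. A call takes as long as a camera call.
- boxes_of(picture, label): "box" ([left, top, right, bottom] in pixels, round what is visible of it).
- outline_of(picture, label): "region" (420x560 bool, what is visible of it) and "box" ([left, top, right, bottom] in pixels, round what is visible of it).
The state is a dict: "time": time; "qpos": joint angles; "qd": joint speeds; "joint_efforts": joint torques, N m; "tcp_pos": TCP position; "ee_rot": TCP orientation; "force": force on the tool from outside, world axes, zero at the start; "ft_torque": the same for the moment, N m; "width": finger opening in mm.
Only numpy, scipy, OpenCV 4.12 (cv2) and the standard library are available. Lean on these libraries where they do the work, as an engineer would, in place of code of your own. Each camera call takes 0.05 s, during which the arm holds its last target. There are 200 camera calls.

### The job

A new end has just been glued to the old slat on the gluing board, and the joint must be weighted while it dries: lay the flat hardwood block on top of the joint, centred on it and square across the slat, and stand the tallest can on the middle of the block. Then stand the medium can on the middle of the long piece and the lowest can on the middle of the short piece, all upright and let go. Leave the mallet head, the flat tin, the glue bottle and the spanner where they are.

Things in the scene. Friction and masses are not known exactly. Their poses are not given: they have to be found in the camera images.
- caul_mid (a point): Centre (half-way up) of the loose flat block of brown hardwood: 110 mm long (its x axis) x 60 mm wide (its y axis) x 24 mm thick, about 140 g. At the start it lies flat on the table in the row of loose things near the robot.
- tall_mid (a point): Centre (half-way up) of the tallest can: plain closed steel, loose, upright, 64 mm diameter, 125 mm high in all, the topmost 14 mm being a black screw cap 28 mm across in the middle of its top; about 420 g. z axis up. In the row near the robot at the start.
- medium_mid (a point): Centre (half-way up) of the medium can: plain closed steel with a pressed-in lever lid, loose, upright, 64 mm diameter, 92 mm high, about 320 g. z axis up. In the row near the robot at the start.
- low_mid (a point): Centre (half-way up) of the lowest can: plain closed steel with a slip lid, loose, upright, 60 mm diameter (61.5 mm over the lid), 60 mm high, about 200 g. z axis up. In the row near the robot at the start.
- long_top (a point): Centre of the top face of the long piece of the slat, weathered dark wood, 270 mm long (its y axis) x 80 wide (x axis) x 20 thick, z up; fixed on the 12 mm white gluing board, its top 32 mm above the table. One end butts against the short piece: the joint lies 135 mm from this point towards the short piece (+y or -y side). A fence 18 mm wide along its far side ends 12 mm below its top.
- short_top (a point): Centre of the top face of the short piece of the slat, new pale wood, 190 mm long (its y axis) x 80 mm wide (its x axis) x 20 mm thick, in line with the long piece and parallel to it, its top at the same height; fixed. The joint lies 95 mm from this point towards the long piece.
- mallet_mid (a point): Centre of the yellow mallet head, a loose upright cylinder, 46 mm diameter, 78 mm high, standing in the row near the robot among the things to be moved. To be left where it is.
- patchtin: Loose flat metal tin, 60 x 88 x 24 mm, on the table to the right; origin under its centre. To be left where it is.
- gluebottle: Loose white glue bottle with a pointed orange cap, 54 mm diameter, 151 mm high, standing to the left; origin under its centre. To be left where it is.
- spanner: Loose steel spanner, 170 mm long, lying flat on the table at the right. To be left where it is.

How it is judged (in metres and radians):
At the end, for the whole second after the job is handed in: Block flat on the slat, within 12 mm of the joint along and 15 mm across, square within 0.15 rad; tallest can upright on it within 12 mm of its centre; medium can on the long piece and lowest on the short one, upright, within 15 mm of the middle along and across; all released, at rest (((y of caul_mid in the frame of long_top between 0.123 and 0.147 m and y of caul_mid in the frame of short_top between -0.107 and -0.083 m) or (y of caul_mid in the frame of long_top between -0.147 and -0.123 m and y of caul_mid in the frame of short_top between 0.083 and 0.107 m)) and x of caul_mid in the frame of long_top between -0.015 and 0.015 m and z of caul_mid in the frame of long_top between 0.006 and 0.018 m and angle between each of caul_mid, tall_mid, medium_mid, low_mid's own z axis and vertical below 0.06 rad and angle between the x axis of caul_mid and the x axis of long_top, either way round below 0.15 rad and horizontal distance between tall_mid and caul_mid below 0.012 m and z of tall_mid in the frame of caul_mid between 0.0685 and 0.0805 m and x of medium_mid in the frame of long_top between -0.015 and 0.015 m and y of medium_mid in the frame of long_top between -0.015 and 0.015 m and z of medium_mid in the frame of long_top between 0.04 and 0.052 m and x of low_mid in the frame of short_top between -0.015 and 0.015 m and y of low_mid in the frame of short_top between -0.015 and 0.015 m and z of low_mid in the frame of short_top between 0.024 and 0.036 m and linear speed of each of caul, tall, medium, low below 0.02 m/s); the robot touches nothing.
It fails at once if the mallet head is moved by more than 15 mm (distance of mallet_mid from where it was at the start of the episode above 0.015 m).
It fails at once if the flat tin is moved by more than 15 mm (distance of patchtin from where it was at the start of the episode above 0.015 m).
It fails at once if the glue bottle is moved by more than 15 mm (distance of gluebottle from where it was at the start of the episode above 0.015 m).
It fails at once if the spanner is moved by more than 15 mm (distance of spanner from where it was at the start of the episode above 0.015 m).
It also fails if it takes over 112 s, if anything falls off the work surface, if the arm or the gripper's body presses on something with over 40 N, if the wrist force passes 120 N, or if a joint passes its speed limit or range.

## Working session

There is one attempt and no reset: what is moved stays moved. The work goes in short steps, Python scripts to look and compute and a shell command to move; the robot and the scene stay as the last step left them, time stands still between calls to the robot, and variables do not carry over. Pictures are saved under pics/ and viewed, about 12 in all and at most 16, crops included, and the job is handed in when it is done.

```bash
mkdir -p pics; ls; cat > h.py <<'E'
import numpy as np, cv2
from station import ctrl, vision, boxes_of, outline_of
def pts(p, m=None):
    d=p["depth"]; K=np.array(p["camera_matrix"]); R=np.array(p["R"]); t=np.array(p["t"])
    ok=d>0
    if m is not None: ok=ok&m
    v,u=np.nonzero(ok); z=d[v,u]
    c=np.stack([(u-K[0,2])*z/K[0,0],(v-K[1,2])*z/K[1,1],z],1)
    return (c-t)@R
def save(p,n): cv2.imwrite(f"pics/{n}.png",p["pixels"][...,::-1])
E
python3 - <<'E'
from h import *
s=ctrl.get_state(); print(s["time"],s["tcp_pos"],np.round(s["ee_rot"],3),s["width"],ctrl.tip_extent)
P={n:vision.get_image(n) for n in("top","scene")}
for n in P: save(P[n],n+"0")
p=P["top"]
for l in "caul_mid tall_mid medium_mid low_mid long_top short_top mallet_mid patchtin gluebottle spanner".split():
  for n,p in P.items():
    for o in outline_of(p,l)[:2]:
        X=pts(p,o["region"])
        if len(X)==0: continue
        zt=np.percentile(X[:,2],95); T=X[X[:,2]>zt-6]
        r=cv2.minAreaRect(T[:,:2].astype(np.float32))
        print(n,l,round(o["confidence"],2),np.round(o["box"]),"ztop",round(zt,1),"rect",np.round(r[0],1),np.round(r[1],1),round(r[2],1),len(T))
E
```

```text
pics
0.0 [226.58100105 500.92095984 247.60287858] [[-0.911  0.412 -0.001]
 [ 0.412  0.911 -0.001]
 [ 0.    -0.001 -1.   ]] 85.48888367000406 17.0
top caul_mid 0.86 [201. 228. 238. 250.] ztop 27.5 rect [451.4 153.4] [109.6  59.4] 77.4 438
top caul_mid 0.38 [179. 160. 262. 192.] ztop 35.7 rect [669.4 156.2] [270.8  80.3] 81.0 1379
scene caul_mid 0.56 [302. 168. 338. 191.] ztop 29.6 rect [455.1 155.8] [109.2  64.7] 76.6 320
scene caul_mid 0.45 [360. 137. 376. 165.] ztop 96.9 rect [437.1 342.2] [56.9 59.5] 57.2 142
top tall_mid 0.84 [253. 233. 275. 254.] ztop 126.2 rect [432.3   1.6] [23.5 23.5] 46.1 58
top tall_mid 0.16 [146. 234. 173. 258.] ztop 94.9 rect [433.5 337. ] [59.2 55.5] 23.8 222
scene tall_mid 0.78 [264. 162. 286. 199.] ztop 123.3 rect [430.    3.3] [45.3 44.8] 48.2 67
top medium_mid 0.64 [146. 233. 173. 258.] ztop 94.9 rect [433.6 340.8] [59.7 59.1] 89.1 231
top medium_mid 0.36 [415. 201. 441. 251.] ztop 11.4 rect [ 502.5 -541.6] [162.9  37.7] 16.5 196
top low_mid 0.69 [306. 232. 325. 251.] ztop 63.6 rect [ 442.6 -159.6] [57.8 57.4] 89.7 235
scene low_mid 0.69 [218. 192. 23
[... 1036 characters left out ...]
ztop 28.9 rect [ 596.8 -431. ] [63.5 86.1] 14.1 390
scene patchtin 0.66 [173. 206. 189. 230.] ztop 81.9 rect [ 440.4 -317.8] [38.9 40.8] 73.0 109
top gluebottle 0.8 [127. 192. 156. 216.] ztop 143.3 rect [564.  409.5] [14.2 16.2] 62.7 31
scene gluebottle 0.81 [398. 148. 414. 186.] ztop 135.2 rect [571.3 410.1] [19.4 14.8] 36.3 34
scene gluebottle 0.47 [360. 137. 377. 164.] ztop 97.0 rect [437.1 342.2] [56.9 59.5] 57.2 141
top spanner 0.8 [418. 202. 440. 248.] ztop 11.6 rect [ 502.1 -542.9] [151.3  32.9] 17.3 161
top spanner 0.69 [252. 235. 273. 251.] ztop 126.3 rect [432.3   1.6] [23.5 23.5] 46.1 58
scene spanner 0.91 [100. 248. 134. 289.] ztop 12.4 rect [ 504.3 -539.6] [167.4  36.4] 17.4 254
```

View pics/top0.png

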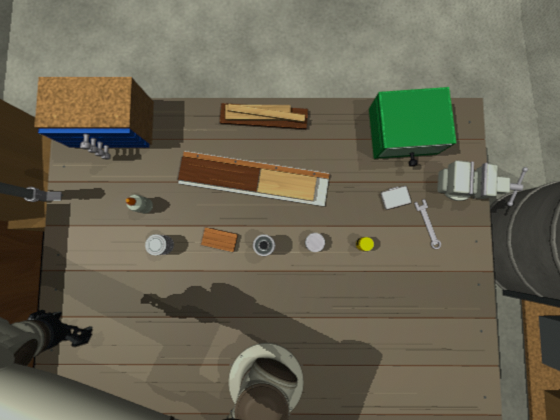

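View pics/scene0.png

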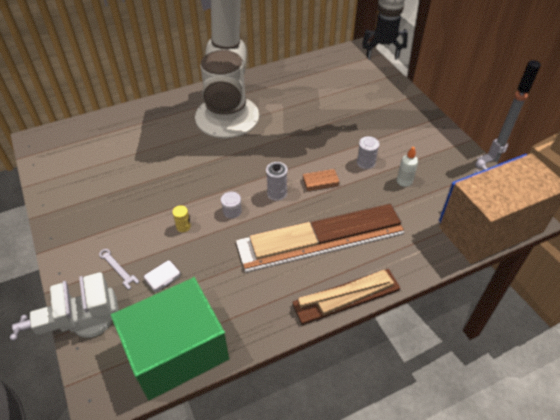

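The networks agree with the pictures. In the top view, the row left to right is the medium can (159,245), block (220,239), tall can (263,244), low can (315,242) and mallet (366,244), with the slat joint near (260,180). I'll move above the block first.

```bash
cat >> h.py <<'E'
def plan(x,y,z,yaw):
    s=ctrl.get_state(); R=np.array(s["ee_rot"]); p=np.array(s["tcp_pos"])
    a=np.radians(yaw); T=np.array([[-np.sin(a),np.cos(a),0],[np.cos(a),np.sin(a),0],[0,0,-1]]).T
    from scipy.spatial.transform import Rotation as Ro
    rv=np.degrees(Ro.from_matrix(R.T@T).as_rotvec())/6
    print("t",round(s["time"],2),"tcp",np.round(p,1),"yaw",round(np.degrees(np.arctan2(R[1,1],R[0,1])),2),"q6",round(s["qpos"][5],2),"w",round(s["width"],1),"F",np.round(s["force"],1))
    print("shift",np.round(R.T@(np.array([x,y,z])-p)/1000,4),"turn",np.round(rv,2))
E
python3 -m crank '[[0.085,[0,0,0],[0,0,1.4]],[0.085,[0,0,0],[0,0,2.8]],[0.085,[0,0,0],[0,0,4.2]],[0.085,[0,0,0],[0,0,5.6]],[0.085,[0,0,0],[0,0,7]]]'
python3 -m crank '[[0.085,[0,0,0],[0,0,1.4]],[0.085,[0,0,0],[0,0,2.8]],[0.085,[0,0,0],[0,0,4.2]],[0.085,[0,0,0],[0,0,5.6]],[0.085,[0,0,0],[0,0,6.05]]]'
python3 -c "from h import *;plan(453,154.5,200,-12.6)"
```

```text
time: 1.6
tcp_pos: [226.7, 501.1, 248.3]
ee_rot: [[-0.396, 0.918, -0.0], [0.918, 0.396, -0.0], [0.0, -0.0, -1.0]]
force: [-0.1, -0.1, 0.7]
width: 85.2
time: 2.1
tcp_pos: [226.7, 501.1, 248.3]
ee_rot: [[0.224, 0.975, -0.0], [0.975, -0.224, -0.0], [-0.0, 0.0, -1.0]]
force: [0.2, 0.2, -0.1]
width: 84.7
t 2.1 tcp [226.7 501.1 248.3] yaw -12.95 q6 2.94 w 84.7 F [ 0.2  0.2 -0.1]
shift [-0.2871  0.2982  0.0483] turn [ 0.    0.   -0.06]
```

```bash

python3 -m crank '[[0.085,[-0.034,0.036,0.005],[0,0,0]],[0.085,[-0.068,0.071,0.01],[0,0,0]],[0.085,[-0.1,0.105,0.017],[0,0,0]],[0.085,[-0.134,0.14,0.024],[0,0,0]],[0.085,[-0.167,0.175,0.03],[0,0,0]]]' | head -1
python3 -m crank '[[0.085,[-0.03,0.031,0.005],[0,0,0]],[0.085,[-0.06,0.062,0.01],[0,0,0]],[0.085,[-0.09,0.093,0.015],[0,0,0]],[0.085,[-0.12,0.123,0.018],[0,0,0]],[0.085,[-0.12,0.123,0.018],[0,0,0]]]'|head -1
python3 - <<'E'
from h import *
plan(453,154.5,100,-12.6)
p=vision.get_image("wrist"); save(p,"w1")
for l in("caul_mid",):
  for o in outline_of(p,l)[:2]:
    X=pts(p,o["region"]); zt=np.percentile(X[:,2],80); T=X[abs(X[:,2]-zt)<5]
    r=cv2.minAreaRect(T[:,:2].astype(np.float32)); print(l,o["confidence"],o["box"],zt,r)
E
```

```text
time: 2.6
time: 3.1
t 3.1 tcp [456.3 152.2 199.7] yaw -12.92 q6 2.12 w 85.0 F [-0.5 -0.1 -0.1]
shift [ 0.0016 -0.0037  0.0997] turn [ 0.    0.01 -0.05]
caul_mid 0.68 [244.0, 140.9, 305.8, 245.1] 25.425931425997124 ((454.3360290527344, 156.74224853515625), (109.97915649414062, 60.02710723876953), 77.6107177734375)
```

View pics/w1.png

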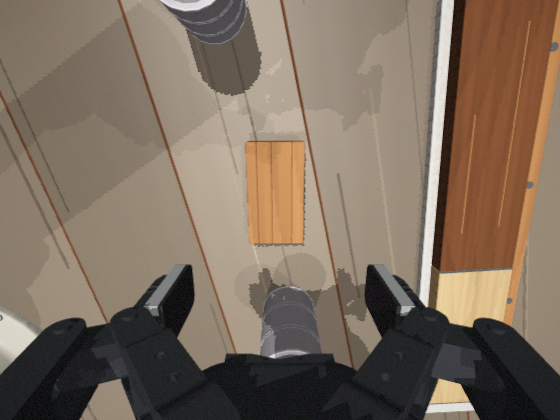

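Block seen at wrist pixels (275,192), centred about (454,156.5) mm with its long axis at 77.6°. Descending.

```bash

python3 -m crank '[[0.085,[0.0037,-0.0032,0.04],[0,0,-0.08]],[0.085,[0.0037,-0.0032,0.08],[0,0,-0.08]],[0.085,[0.0037,-0.0032,0.12],[0,0,-0.08]],[0.085,[0.0037,-0.0032,0.15],[0,0,-0.08]],[0.085,[0.0037,-0.0032,0.1745],[0,0,-0.08]]]' 
python3 -m crank '[[0.05,[0,0,0],[0,0,0]],[0.05,[0,0,0],[0,0,0]],[0.05,[0,0,0],[0,0,0]],[0.05,[0,0,0],[0,0,0]],[0.05,[0,0,0],[0,0,0]]]' 50
python3 -m crank '[[0.05,[0,0,0],[0,0,0]],[0.05,[0,0,-0.03],[0,0,0]],[0.05,[0,0,-0.06],[0,0,0]],[0.05,[0,0,-0.1],[0,0,0]],[0.05,[0,0,-0.11],[0,0,0]]]'
python3 - <<'E'
from h import *
plan(647.7,23,120,81)
p=vision.get_image("wrist"); save(p,"w2")
E
```

```text
time: 3.7
tcp_pos: [451.0, 161.3, 24.0]
ee_rot: [[0.209, 0.978, -0.001], [0.978, -0.209, -0.0], [-0.0, -0.001, -1.0]]
force: [0.1, -0.1, 0.2]
width: 84.8
time: 4.2
tcp_pos: [452.9, 160.6, 26.9]
ee_rot: [[0.21, 0.978, 0.002], [0.978, -0.21, 0.001], [0.001, 0.001, -1.0]]
force: [-1.1, 0.9, 4.6]
width: 58.6
time: 4.7
tcp_pos: [453.7, 160.6, 140.0]
ee_rot: [[0.211, 0.978, 0.005], [0.978, -0.211, 0.002], [0.003, 0.005, -1.0]]
force: [0.7, 0.3, -2.0]
width: 58.3
t 4.7 tcp [453.7 160.6 140. ] yaw -12.17 q6 2.12 w 58.3 F [ 0.7  0.3 -2. ]
shift [-0.0937  0.2185  0.0208] turn [  0.06   0.02 -15.53]
```

View pics/w2.png

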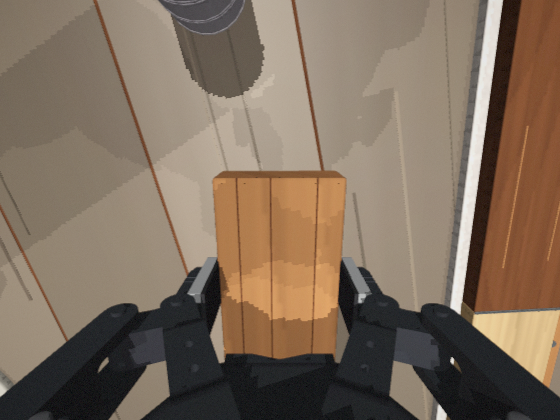

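```bash

python3 -m crank '[[0.05,[0,0,0],[0,0,0]],[0.05,[0,0,0],[0,0,0]]]'
python3 - <<'E'
from h import *
plan(647.7,23,120,81)
s=ctrl.get_state(); R=np.array(s["ee_rot"]); c=np.array(s["tcp_pos"])
p=vision.get_image("wrist")
o=outline_of(p,"caul_mid")[0]; X=(pts(p,o["region"])-c)@R
print(o["confidence"],o["box"],np.percentile(X,[1,50,99],axis=0).round(1))
for l in("long_top","short_top"):
  for o in outline_of(p,l)[:1]:
    X=pts(p,o["region"]);zt=np.median(X[:,2]); T=X[abs(X[:,2]-zt)<5]
    print(l,o["confidence"],o["box"],zt,np.percentile(T,[0.5,99.5],axis=0).round(1))
E
```

```text
time: 4.95
tcp_pos: [451.7, 159.9, 134.1]
ee_rot: [[0.211, 0.978, -0.002], [0.978, -0.211, -0.001], [-0.001, -0.002, -1.0]]
force: [0.3, 0.7, -1.1]
width: 58.4
t 4.95 tcp [451.7 159.9 134.1] yaw -12.16 q6 2.12 w 58.4 F [ 0.3  0.7 -1.1]
shift [-0.0925  0.2205  0.0138] turn [-2.000e-02 -1.000e-02 -1.553e+01]
0.73 [210.6, 170.9, 346.9, 360.3] [[-42.6 -27.9   0.7]
 [ 12.4   1.3   2. ]
 [ 51.3  30.1  17.7]]
long_top 0.91 [466.0, 0.0, 558.9, 315.6] 32.660283270510256 [[614.9  26.9  28. ]
 [677.4 271.3  34.6]]
short_top 0.57 [464.3, 305.8, 560.0, 390.9] 32.88749948673225 [[610.6 -60.8  29.4]
 [682.   30.9  34.4]]
```

```bash

python3 -m crank '[[0.05,[-0.018,0.044,0],[0,0,-1.4]],[0.05,[-0.037,0.088,0],[0,0,-2.8]],[0.05,[-0.055,0.132,0],[0,0,-4.2]],[0.05,[-0.074,0.176,0],[0,0,-5.6]],[0.05,[-0.0925,0.2205,0],[0,0,-7]]]' |head -1
python3 -m crank '[[0.05,[0,0,0],[0,0,-1.4]],[0.05,[0,0,0],[0,0,-2.8]],[0.05,[0,0,0],[0,0,-4.2]],[0.05,[0,0,0],[0,0,-5.6]],[0.05,[0,0,0],[0,0,-7]]]' |head -1
python3 -m crank '[[0.05,[0,0,0],[0,0,-1.4]],[0.05,[0,0,0],[0,0,-1.53]],[0.05,[0,0,0],[0,0,-1.53]],[0.05,[0,0,0],[0,0,-1.53]],[0.05,[0,0,0],[0,0,-1.53]]]' |head -1
cat >> h.py <<'E'
def lines(n="wrist",nm=None):
    "slat edges: fit slat frame from masks"
    p=vision.get_image(n)
    if nm: save(p,nm)
    for l in("long_top","short_top"):
      for o in outline_of(p,l)[:1]:
        X=pts(p,o["region"]);zt=np.median(X[:,2]); T=X[abs(X[:,2]-zt)<5]
        a=np.radians(81); U=T[:,:2]@np.array([[np.sin(a),-np.cos(a)],[np.cos(a),np.sin(a)]]).T
        r=cv2.minAreaRect(T[:,:2].astype(np.float32))
        print(l,round(o["confidence"],2),np.round(o["box"]),round(zt,1),"across/along",np.percentile(U,[.5,99.5],axis=0).round(1).tolist(),np.round(r[0],1),np.round(r[1],1),round(r[2],1))
    return p
E
python3 - <<'E'
from h import *
plan(644,23.6,56.5,81)
lines(nm="w3")
print((np.array([[np.sin(np.radians(81)),-np.cos(np.radians(81))],[np.cos(np.radians(81)),np.sin(np.radians(81))]])@[647.7,23]))
E
```

```text
time: 5.65
time: 6.15
time: 6.65
t 6.65 tcp [648.4  23.3 135.6] yaw 80.9 q6 0.19 w 58.6 F [ 0.  -0.2 -0.6]
shift [ 0.0043 -0.0004  0.0791] turn [-0.   -0.   -0.02]
long_top 0.74 [338. 169. 560. 264.] 32.9 across/along [[599.0, 178.0], [677.9, 358.4]] [673.  165.4] [191.5  80.4] 81.3
short_top 0.82 [ 42. 172. 255. 268.] 32.9 across/along [[599.5, -60.9], [678.5, 71.0]] [632.7 -93.1] [139.2  80.3] 81.1
[636.12774551 124.03943484]
```

View pics/w3.png

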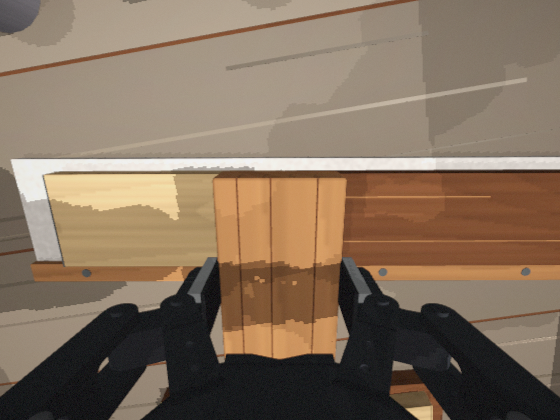

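Wrist view: the block straddles pixels 215–345. The slat's right and left parts are measured on each side, and the short end is at px ~50. This puts the joint about 4 mm further along than the top camera did; the scene camera agrees with the wrist. Correcting and lowering.

```bash

python3 -m crank '[[0.05,[0.0022,0.0036,0.025],[0,0,0]],[0.05,[0.0022,0.0036,0.05],[0,0,0]],[0.05,[0.0022,0.0036,0.065],[0,0,0]],[0.05,[0.0022,0.0036,0.071],[0,0,0]],[0.05,[0.0022,0.0036,0.071],[0,0,0]]]'
python3 -m crank '[[0.05,[0,0,0.0],[0,0,0]],[0.05,[0,0,0.002],[0,0,0]],[0.05,[0,0,0.004],[0,0,0]],[0.05,[0,0,0.006],[0,0,0]],[0.05,[0,0,0.006],[0,0,0]]]'
```

```text
time: 7.3
tcp_pos: [646.5, 27.1, 64.3]
ee_rot: [[-0.988, 0.156, -0.001], [0.156, 0.988, -0.0], [0.001, -0.0, -1.0]]
force: [0.1, -0.9, -1.6]
width: 58.5
time: 7.8
tcp_pos: [646.9, 27.2, 59.0]
ee_rot: [[-0.988, 0.156, 0.0], [0.156, 0.988, -0.0], [-0.0, 0.0, -1.0]]
force: [0.4, 0.4, -0.0]
width: 58.3
```

```bash

python3 -m crank '[[0.05,[0,0,0.001],[0,0,0]],[0.05,[0,0,0.002],[0,0,0]],[0.05,[0,0,0.002],[0,0,0]],[0.05,[0,0,0.002],[0,0,0]]]'
python3 -m crank '[[0.05,[0,0,0.001],[0,0,0]],[0.05,[0,0,0.001],[0,0,0]],[0.05,[0,0,0.001],[0,0,0]]]'
```

```text
time: 8.2
tcp_pos: [647.0, 27.2, 58.9]
ee_rot: [[-0.988, 0.156, 0.002], [0.156, 0.988, -0.0], [-0.002, 0.0, -1.0]]
force: [-6.1, -1.0, 11.6]
width: 58.5
time: 8.5
tcp_pos: [647.0, 27.2, 58.9]
ee_rot: [[-0.988, 0.156, 0.002], [0.156, 0.988, 0.0], [-0.002, 0.0, -1.0]]
force: [-8.9, 0.0, 18.8]
width: 58.2
```

Seated. Relieve the push, open, and rise.

```bash

python3 -m crank '[[0.05,[0,0,-0.003],[0,0,0]],[0.05,[0,0,-0.003],[0,0,0]],[0.076,[0,0,-0.003],[0,0,0]],[0.076,[0,0,-0.003],[0,0,0]],[0.076,[0,0,-0.003],[0,0,0]]]'
python3 -m crank '[[0.076,[0,0,0],[0,0,0]],[0.076,[0,0,-0.02],[0,0,0]],[0.076,[0,0,-0.06],[0,0,0]],[0.085,[0,0,-0.1],[0,0,0]],[0.085,[0,0,-0.14],[0,0,0]]]' |head -2
python3 -m crank '[[0.085,[0.04,0,0],[0,0,0]],[0.085,[0.08,0,0],[0,0,0]],[0.085,[0.08,0,0],[0,0,0]],[0.085,[0.08,0,0],[0,0,0]]]' |head -2
python3 - <<'E'
from h import *
plan(432,3,200,-9)
p=lines(nm="w4")
for o in outline_of(p,"caul_mid")[:2]:
    X=pts(p,o["region"]);zt=np.percentile(X[:,2],70);T=X[abs(X[:,2]-zt)<5]
    r=cv2.minAreaRect(T[:,:2].astype(np.float32));a=np.radians(81)
    print(o["confidence"],o["box"],zt,r,np.array([[np.sin(a),-np.cos(a)],[np.cos(a),np.sin(a)]])@r[0])
E
```

```text
time: 9.0
tcp_pos: [646.7, 27.2, 58.5]
ee_rot: [[-0.988, 0.156, -0.0], [0.156, 0.988, -0.0], [0.0, -0.0, -1.0]]
force: [-0.1, -0.2, 0.5]
width: 76.0
time: 9.5
tcp_pos: [646.5, 27.2, 200.3]
time: 9.9
tcp_pos: [567.5, 39.8, 199.3]
t 9.9 tcp [567.5  39.8 199.3] yaw 81.04 q6 0.23 w 85.1 F [-0.4  0.7  1. ]
shift [ 0.1281 -0.0575 -0.0009] turn [1.000e-02 1.000e-02 1.501e+01]
long_top 0.61 [305. 233. 531. 305.] 32.9 across/along [[598.6, 161.9], [678.4, 396.9]] [674.8 176.4] [238.3  81.5] 81.1
short_top 0.78 [102. 236. 254. 307.] 32.8 across/along [[599.2, -60.6], [678.4, 94.9]] [633.7 -83.4] [158.   80.7] 81.2
0.58 [247.0, 228.9, 310.3, 331.2] 57.21990725947062 ((650.4073486328125, 26.700237274169922), (60.05579376220703, 109.94110870361328), 81.00756072998047) [638.22291755 128.11763869]
```

View pics/w4.png

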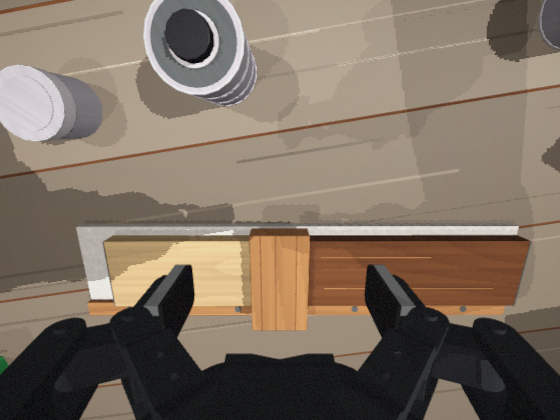

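Block is within 1 mm of the joint and square (81.0° against 81.1°). The tall can shows at (190,35). Locating its cap and top from here.

```bash

cat >> h.py <<'E'
def can(l,zt,rad,n="wrist",nm=None):
    "centre of a can's top face by circle fit of the rim points at height zt"
    from scipy.optimize import least_squares
    p=vision.get_image(n)
    if nm: save(p,nm)
    for o in outline_of(p,l)[:2]:
        X=pts(p,o["region"]); T=X[abs(X[:,2]-zt)<4][:,:2].astype(np.float32)
        if len(T)<20: print(l,"few",o["confidence"],o["box"],np.percentile(X[:,2],[50,98])); continue
        c,r=cv2.minEnclosingCircle(T); print(l,round(o["confidence"],2),np.round(o["box"]),len(T),"z",np.median(X[abs(X[:,2]-zt)<4][:,2]).round(1),"mec",np.round(c,1),round(r,1),"mean",T.mean(0).round(1),"of rad",rad)
    return p
E
python3 - <<'E'
from h import *
can("tall_mid",126,14); can("tall_mid",112,32)
can("low_mid",61,30.7); can("medium_mid",93,32)
E
```

```text
tall_mid 0.83 [144.   2. 258. 102.] 1915 z 125.8 mec [435.2   4.6] 14.2 mean [435.3   5.1] of rad 14
tall_mid 0.64 [146.   1. 260. 102.] 5811 z 112.2 mec [435.2   4.4] 32.7 mean [439.6   5.4] of rad 32
low_mid 0.97 [  0.  62. 104. 138.] 4124 z 61.2 mec [ 444.9 -156.7] 30.8 mean [ 445.2 -153.5] of rad 30.7
medium_mid few 0.88 [536.1, 0.0, 560.0, 47.5] [ 9.9481097  21.44910771]
```

```bash

python3 -m crank '[[0.085,[0.042,-0.018,0],[0,0,0]],[0.085,[0.084,-0.037,0],[0,0,0]],[0.085,[0.1252,-0.0556,0],[0,0,0]],[0.085,[0.1252,-0.0556,0],[0,0,0]],[0.085,[0.1252,-0.0556,0],[0,0,0]]]'|head -2
python3 -m crank '[[0.085,[0,0,0],[0,0,0]],[0.085,[0,0,0],[0,0,0]]]'|head -2
python3 -c "
from h import *
plan(435.2,4.5,85,81)"
```

```text
time: 11.0
tcp_pos: [435.3, 4.1, 199.5]
time: 11.2
tcp_pos: [436.3, 4.5, 198.6]
t 11.2 tcp [436.3   4.5 198.6] yaw 81.04 q6 0.17 w 84.7 F [-0.2 -0.7 -0.1]
shift [ 0.001  -0.0002  0.1136] turn [-0.   -0.    0.01]
```

```bash

python3 -m crank '[[0.085,[0.0005,0,0.04],[0,0,0]],[0.085,[0.0005,0,0.08],[0,0,0]],[0.085,[0.0005,0,0.1],[0,0,0]],[0.085,[0.0005,0,0.113],[0,0,0]],[0.085,[0.0005,0,0.113],[0,0,0]]]'
python3 -m crank '[[0.085,[0,0,0],[0,0,0]],[0.05,[0,0,0],[0,0,0]],[0.05,[0,0,0],[0,0,0]],[0.05,[0,0,0],[0,0,0]],[0.05,[0,0,0],[0,0,0]]]' 40
python3 -m crank '[[0.05,[0,0,0],[0,0,0]],[0.05,[0,0,0],[0,0,0]],[0.05,[0,0,0],[0,0,0]]]'
python3 -m crank '[[0.05,[0,0,-0.01],[0,0,0]],[0.05,[0,0,-0.03],[0,0,0]],[0.05,[0,0,-0.06],[0,0,0]],[0.05,[0,0,-0.09],[0,0,0]],[0.05,[0,0,-0.09],[0,0,0]]]'
python3 -c "
from h import *
plan(650.4,26.7,150,81)
can('tall_mid',126+90,14,nm='w5'); s=ctrl.get_state(); print(s['tcp_pos'])"
```

```text
time: 11.7
tcp_pos: [434.5, 4.5, 84.2]
ee_rot: [[-0.988, 0.156, -0.003], [0.156, 0.988, -0.0], [0.003, -0.001, -1.0]]
force: [0.0, -0.2, 0.7]
width: 85.2
time: 12.2
tcp_pos: [435.8, 4.4, 87.3]
ee_rot: [[-0.988, 0.156, 0.003], [0.156, 0.988, 0.0], [-0.002, 0.0, -1.0]]
force: [-0.4, 0.8, 5.5]
width: 62.9
time: 12.5
tcp_pos: [435.8, 4.4, 87.3]
ee_rot: [[-0.988, 0.156, 0.003], [0.156, 0.988, 0.0], [-0.003, 0.001, -1.0]]
force: [-1.1, 0.6, 4.8]
width: 63.2
time: 13.0
tcp_pos: [436.3, 4.4, 180.1]
ee_rot: [[-0.988, 0.156, 0.006], [0.156, 0.988, 0.0], [-0.006, 0.001, -1.0]]
force: [0.5, 0.4, -3.2]
width: 63.2
t 13.0 tcp [436.3   4.4 180.1] yaw 81.02 q6 0.17 w 63.2 F [ 0.5  0.4 -3.2]
shift [-0.2078  0.0554  0.0313] turn [0.01 0.05 0.  ]
tall_mid 0.88 [201. 184. 360. 358.] 4100 z 218.5 mec [434.5   4.4] 14.0 mean [431.9   4.8] of rad 14
[435.1098414    4.37616339 176.02100952]
```

View pics/w5.png

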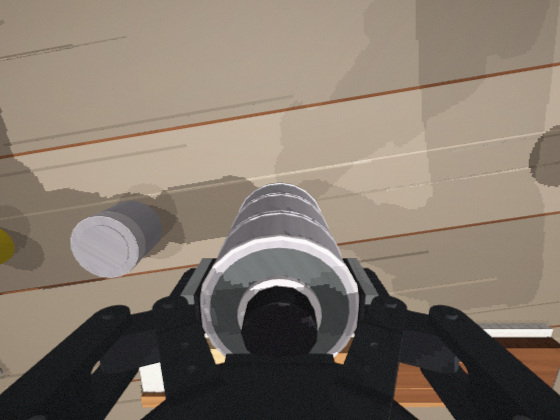

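```bash

python3 -m crank '[[0.05,[-0.03,0.008,0],[0,0,0]],[0.05,[-0.075,0.02,0],[0,0,0]],[0.05,[-0.12,0.032,0],[0,0,0]],[0.05,[-0.165,0.044,0],[0,0,0]],[0.05,[-0.2097,0.0558,0],[0,0,0]]]'|head -2
python3 -m crank '[[0.05,[0,0,0],[0,0,0]],[0.05,[0,0,0],[0,0,0]],[0.05,[0,0,0],[0,0,0]],[0.05,[0,0,0],[0,0,0]]]'|head -4
python3 - <<'E'
from h import *
plan(650.4,26.7,147,81)
p=can('tall_mid',216,14,nm='w6')
lines()
E
```

```text
time: 13.6
tcp_pos: [651.8, 27.0, 173.4]
time: 14.0
tcp_pos: [649.9, 26.7, 176.5]
ee_rot: [[-0.988, 0.156, 0.001], [0.156, 0.988, 0.0], [-0.001, 0.0, -1.0]]
force: [0.2, 0.2, -3.1]
t 14.0 tcp [649.9  26.7 176.5] yaw 81.01 q6 0.2 w 63.0 F [ 0.2  0.2 -3.1]
shift [-0.0005  0.0001  0.0295] turn [0.   0.01 0.  ]
tall_mid 0.85 [201. 186. 360. 358.] 3783 z 214.8 mec [648.1  26.6] 14.1 mean [646.3  27. ] of rad 14
long_top 0.71 [313. 164. 560. 245.] 32.9 across/along [[598.9, 163.5], [677.7, 395.3]] [674.9 176.2] [237.5  80.4] 81.1
short_top 0.95 [ 71. 164. 246. 248.] 32.9 across/along [[599.7, -60.8], [678.6, 93.6]] [634.1 -83.7] [157.8  80.1] 81.1
```

View pics/w6.png

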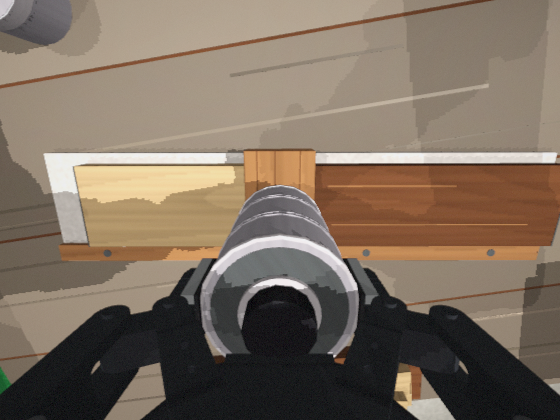

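Can is over the block (block at px 245–315, can centred). Lowering.

```bash

python3 -m crank '[[0.05,[-0.0015,0,0.012],[0,0,0]],[0.05,[-0.0015,0,0.022],[0,0,0]],[0.05,[-0.0015,0,0.028],[0,0,0]],[0.05,[-0.0015,0,0.028],[0,0,0]],[0.05,[-0.0015,0,0.028],[0,0,0]]]'
python3 -m crank '[[0.05,[0,0,0.002],[0,0,0]],[0.05,[0,0,0.004],[0,0,0]],[0.05,[0,0,0.004],[0,0,0]],[0.05,[0,0,0.004],[0,0,0]]]'
```

```text
time: 14.75
tcp_pos: [652.1, 26.5, 147.5]
ee_rot: [[-0.988, 0.156, -0.001], [0.156, 0.988, -0.0], [0.001, -0.0, -1.0]]
force: [0.0, 0.1, -4.2]
width: 63.1
time: 15.15
tcp_pos: [652.3, 26.5, 143.9]
ee_rot: [[-0.988, 0.156, 0.0], [0.156, 0.988, 0.0], [-0.0, 0.0, -1.0]]
force: [0.8, -0.4, -3.5]
width: 62.8
```

```bash

python3 -m crank '[[0.05,[0,0,0.001],[0,0,0]],[0.05,[0,0,0.001],[0,0,0]],[0.05,[0,0,0.001],[0,0,0]]]'|sed -n '2p;4,6p;8p'
python3 -m crank '[[0.05,[0,0,0.001],[0,0,0]],[0.05,[0,0,0.001],[0,0,0]],[0.05,[0,0,0.001],[0,0,0]]]'|sed -n '2p;4,6p;8p'
```

```text
tcp_pos: [652.6, 26.5, 143.7]
force: [1.0, -0.5, 4.3]
width: 63.0
tcp_pos: [652.9, 26.5, 143.6]
force: [-0.3, 0.1, 8.7]
width: 63.3
```

```bash

python3 -m crank '[[0.05,[0,0,-0.001],[0,0,0]],[0.05,[0,0,-0.001],[0,0,0]],[0.07,[0,0,-0.001],[0,0,0]],[0.085,[0,0,-0.001],[0,0,0]],[0.085,[0,0,-0.001],[0,0,0]]]'|sed -n '2p;4,6p;8p'
python3 -m crank '[[0.085,[0,0,0],[0,0,0]],[0.085,[0,0,0],[0,0,0]],[0.085,[0,0,-0.02],[0,0,0]],[0.085,[0,0,-0.06],[0,0,0]],[0.085,[0,0,-0.09],[0,0,0]]]'|head -2
python3 -m crank '[[0.085,[0.03,0,0],[0,0,0]],[0.085,[0.07,0,0],[0,0,0]],[0.085,[0.11,0,0],[0,0,0]],[0.085,[0.11,0,0],[0,0,0]],[0.085,[0.11,0,0],[0,0,0]]]' |head -2
python3 - <<'E'
from h import *
plan(445,-157,200,-9)
can('tall_mid',56+126,14,nm='w7'); can('low_mid',61,30.7); 
E
```

```text
tcp_pos: [652.1, 26.6, 142.3]
force: [-0.1, 0.4, -0.1]
width: 84.9
time: 16.75
tcp_pos: [652.1, 26.5, 234.6]
time: 17.25
tcp_pos: [543.3, 43.9, 233.5]
t 17.25 tcp [543.3  43.9 233.5] yaw 81.05 q6 0.24 w 85.0 F [ 0.2  0.9 -0.8]
shift [ 0.0659 -0.2137  0.0333] turn [1.000e-02 1.000e-02 1.501e+01]
tall_mid few 0.81 [243.1, 268.8, 320.2, 356.3] [143.60435153 171.3830987 ]
tall_mid few 0.56 [27.0, 98.1, 124.1, 163.0] [60.6424475  62.87113282]
low_mid 0.72 [ 27. 100. 122. 163.] 3209 z 61.2 mec [ 444.3 -157. ] 31.3 mean [ 444.2 -155.6] of rad 30.7
```

View pics/w7.png

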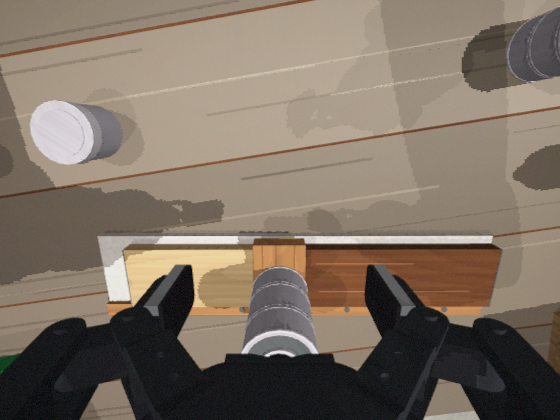

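Tall can stands on the block. On to the low can, turning the jaws to work across the slat.

```bash

python3 -m crank '[[0.085,[0.013,-0.043,0],[0,0,1.4]],[0.085,[0.026,-0.086,0],[0,0,2.8]],[0.085,[0.039,-0.129,0],[0,0,4.2]],[0.085,[0.053,-0.172,0],[0,0,5.6]],[0.085,[0.066,-0.2137,0],[0,0,7]]]'|head -2
python3 -m crank '[[0.085,[0,0,0],[0,0,1.4]],[0.085,[0,0,0],[0,0,2.8]],[0.085,[0,0,0],[0,0,4.2]],[0.085,[0,0,0],[0,0,5.6]],[0.085,[0,0,0],[0,0,7]]]' |head -1
python3 -m crank '[[0.085,[0,0,0],[0,0,1]],[0.085,[0,0,0],[0,0,1]],[0.085,[0,0,0],[0,0,1]],[0.085,[0,0,0],[0,0,1]],[0.085,[0,0,0],[0,0,1]]]' |head -1
python3 - <<'E'
from h import *
plan(444.6,-157,35,-9)
can('low_mid',61,30.7)
E
```

```text
time: 17.95
tcp_pos: [444.7, -158.9, 232.7]
time: 18.45
time: 18.95
t 18.95 tcp [ 445.2 -157.1  232.7] yaw -8.9 q6 1.39 w 85.1 F [ 0.5 -0.2 -0.3]
shift [ 1.000e-04 -5.000e-04  1.977e-01] turn [-0.   -0.    0.02]
low_mid 0.88 [248. 166. 307. 225.] 2559 z 61.2 mec [ 445.  -157.7] 30.5 mean [ 445.3 -156.6] of rad 30.7
```

```bash

python3 -m crank '[[0.085,[0,0,0.04],[0,0,0]],[0.085,[0,0,0.08],[0,0,0]],[0.085,[0,0,0.12],[0,0,0]],[0.085,[0,0,0.16],[0,0,0]],[0.085,[0,0,0.198],[0,0,0]]]' |sed -n '2p;6,8p'
python3 -m crank '[[0.085,[0,0,0],[0,0,0]],[0.085,[0,0,0],[0,0,0]],[0.045,[0,0,0],[0,0,0]],[0.045,[0,0,0],[0,0,0]],[0.045,[0,0,0],[0,0,0]]]' 40 |sed -n '2p;6,8p'
python3 -m crank '[[0.045,[0,0,0],[0,0,0]],[0.045,[0,0,0],[0,0,0]],[0.045,[0,0,0],[0,0,0]]]'|sed -n '2p;6,8p'
python3 -m crank '[[0.045,[0,0,-0.01],[0,0,0]],[0.045,[0,0,-0.03],[0,0,0]],[0.045,[0,0,-0.06],[0,0,0]],[0.045,[0,0,-0.09],[0,0,0]],[0.045,[0,0,-0.12],[0,0,0]]]'|head -1
python3 -m crank '[[0.045,[0,0,0],[0,0,0]],[0.045,[0,0,0],[0,0,0]],[0.045,[0,0,0],[0,0,0]]]'
python3 -c "
from h import *
plan(635.8,-67,150,-9)
can('low_mid',61+120,30.7,nm='w8')"
```

```text
tcp_pos: [444.8, -156.9, 33.2]
tcp_pos: [446.3, -157.5, 37.3]
tcp_pos: [446.3, -157.5, 37.3]
time: 20.85
time: 21.15
tcp_pos: [444.7, -156.9, 154.0]
ee_rot: [[0.156, 0.988, -0.001], [0.988, -0.156, 0.0], [0.0, -0.001, -1.0]]
force: [-0.0, 0.1, -2.1]
width: 59.5
t 21.15 tcp [ 444.7 -156.9  154. ] yaw -8.98 q6 1.39 w 59.5 F [-0.   0.1 -2.1]
shift [0.1186 0.1748 0.0038] turn [-0.01 -0.    0.  ]
low_mid 0.81 [204. 204. 353. 354.] 12503 z 178.1 mec [ 445.6 -157. ] 30.4 mean [ 446.  -153.2] of rad 30.7
```

View pics/w8.png

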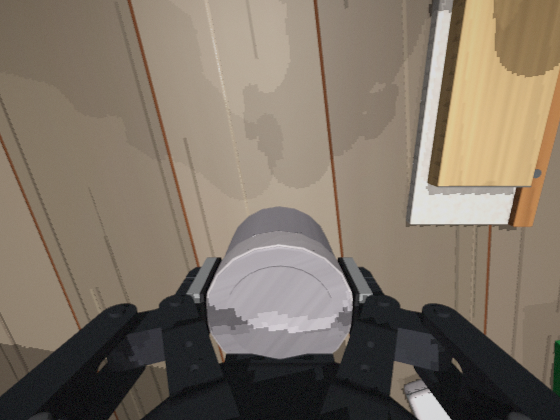

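Low can held. Move over the middle of the short piece.

```bash

python3 -m crank '[[0.045,[0.02,0.03,0],[0,0,0]],[0.045,[0.045,0.066,0],[0,0,0]],[0.045,[0.07,0.103,0],[0,0,0]],[0.045,[0.095,0.14,0],[0,0,0]],[0.045,[0.1186,0.1748,0],[0,0,0]]]'|head -1
python3 -m crank '[[0.045,[0,0,0],[0,0,0]],[0.045,[0,0,0],[0,0,0]],[0.045,[0,0,0],[0,0,0]],[0.045,[0,0,0],[0,0,0]]]'|head -2
python3 - <<'E'
from h import *
plan(635.8,-67,74,-9)
can('low_mid',61+119,30.7)
lines(nm='w9')
E
```

```text
time: 21.75
time: 22.15
tcp_pos: [635.5, -67.8, 155.2]
t 22.15 tcp [635.5 -67.8 155.2] yaw -9.02 q6 1.62 w 59.3 F [ 1.   0.2 -1.2]
shift [0.0008 0.0002 0.0812] turn [ 0.  0. -0.]
low_mid 0.91 [202. 207. 352. 358.] 13841 z 179.2 mec [636.3 -68.2] 30.9 mean [637.2 -63.3] of rad 30.7
low_mid few 0.41 [232.3, 139.3, 329.2, 228.4] [32.84776871 34.26617191]
long_top 0.43 [205. 207. 352. 357.] 179.2 across/along [[610.8, 12.3], [668.0, 62.1]] [637.3 -64. ] [52.8 59.4] 79.8
short_top 0.79 [229. 138. 332. 231.] 32.9 across/along [[600.3, 22.4], [679.4, 94.0]] [641.2 -44. ] [76.7 82.1] 79.1
```

View pics/w9.png

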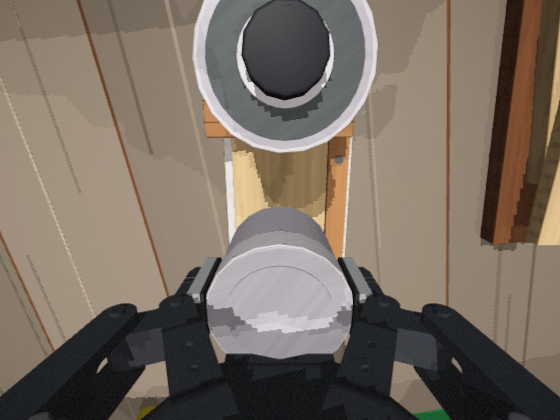

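The camera sits over the tall can in this pose, so I'll check its clearance before lowering.

```bash

python3 - <<'E'
from h import *
p=vision.get_image("wrist"); R=np.array(p["R"]);t=np.array(p["t"]); s=ctrl.get_state()
print("cam world",(-R.T@t).round(1),"axis",R[2].round(2)); print("cam tool",(np.array(s["ee_rot"]).T@(-R.T@t-np.array(s["tcp_pos"]))).round(1))
can('tall_mid',56+126,14);can('tall_mid',56+112,32)
E
```

```text
cam world [648.    3.9 281.9] axis [-0.04 -0.28 -0.96]
cam tool [  72.4    0.8 -126.6]
tall_mid 0.68 [192.   1. 379. 153.] 6964 z 181.8 mec [653.7  26.2] 14.1 mean [653.5  26.2] of rad 14
tall_mid 0.67 [193.   1. 378. 154.] 16748 z 168.2 mec [653.9  26.2] 32.9 mean [652.5  20.2] of rad 32
```

Clearance would be too thin: the camera would end up just 15 mm above the can's cap. Turning the tool half round so that the camera faces away from the tall can.

```bash

python3 -m crank '[[0.045,[0,0,0],[0,0,-1.4]],[0.045,[0,0,0],[0,0,-2.8]],[0.045,[0,0,0],[0,0,-4.2]],[0.045,[0,0,0],[0,0,-5.6]],[0.045,[0,0,0],[0,0,-7]]]'|head -1
python3 -m crank '[[0.045,[0,0,0],[0,0,-1.4]],[0.045,[0,0,0],[0,0,-2.8]],[0.045,[0,0,0],[0,0,-4.2]],[0.045,[0,0,0],[0,0,-5.6]],[0.045,[0,0,0],[0,0,-7]]]'|head -1
python3 -m crank '[[0.045,[0,0,0],[0,0,-1.4]],[0.045,[0,0,0],[0,0,-2.8]],[0.045,[0,0,0],[0,0,-4.2]],[0.045,[0,0,0],[0,0,-5.6]],[0.045,[0,0,0],[0,0,-7]]]'|head -1
python3 -m crank '[[0.045,[0,0,0],[0,0,-1.4]],[0.045,[0,0,0],[0,0,-2.8]],[0.045,[0,0,0],[0,0,-4.2]],[0.045,[0,0,0],[0,0,-5.6]],[0.045,[0,0,0],[0,0,-7]]]'|head -1
python3 -m crank '[[0.045,[0,0,0],[0,0,-1.4]],[0.045,[0,0,0],[0,0,-2]],[0.045,[0,0,0],[0,0,-2]],[0.045,[0,0,0],[0,0,-2]],[0.045,[0,0,0],[0,0,-2]]]'|head -1
python3 - <<'E'
from h import *
plan(635.8,-67,74,171)
can('low_mid',61+119,30.7)
lines()
E
```

```text
time: 23.15
time: 23.65
time: 24.15
time: 24.65
time: 25.15
t 25.15 tcp [636.2 -67.2 154.8] yaw 170.93 q6 -1.52 w 58.9 F [-0.4  0.5 -2.2]
shift [-0.0001  0.0005  0.0808] turn [ 0.   -0.   -0.01]
low_mid 0.83 [205. 205. 354. 356.] 13795 z 178.7 mec [636.7 -67.8] 30.8 mean [636.1 -72.6] of rad 30.7
short_top 0.79 [228.  99. 331. 229.] 32.9 across/along [[600.0, -62.0], [678.8, 40.0]] [ 630.2 -107.6] [109.1  80.3] 80.8
```

```bash

python3 -m crank '[[0.045,[0,0,0.03],[0,0,0]],[0.045,[0,0,0.06],[0,0,0]],[0.045,[0,0,0.076],[0,0,0]],[0.045,[0,0,0.082],[0,0,0]],[0.045,[0,0,0.082],[0,0,0]]]'|sed -n '2p;4p;8p'
python3 -m crank '[[0.045,[0,0,0],[0,0,0]],[0.045,[0,0,0.001],[0,0,0]],[0.045,[0,0,0.002],[0,0,0]],[0.045,[0,0,0.002],[0,0,0]],[0.045,[0,0,0.002],[0,0,0]]]'|grep -E 'tcp|force'
python3 -m crank '[[0.045,[0,0,0.001],[0,0,0]],[0.045,[0,0,0.001],[0,0,0]],[0.045,[0,0,0.001],[0,0,0]],[0.045,[0,0,0.001],[0,0,0]]]'|grep -E 'tcp|force'
```

```text
tcp_pos: [636.0, -67.2, 72.6]
force: [0.3, -0.9, -2.4]
tcp_pos: [636.3, -67.2, 71.0]
force: [0.1, -0.6, -3.3]
tcp_pos: [636.2, -67.2, 69.7]
force: [-0.2, -0.4, -2.2]
```

```bash

python3 -m crank '[[0.045,[0,0,0.001],[0,0,0]],[0.045,[0,0,0.001],[0,0,0]],[0.045,[0,0,0.001],[0,0,0]],[0.045,[0,0,0.001],[0,0,0]]]'|grep -E 'tcp|force'
python3 -m crank '[[0.045,[0,0,0.001],[0,0,0]],[0.045,[0,0,0.001],[0,0,0]],[0.045,[0,0,0.001],[0,0,0]],[0.045,[0,0,0.001],[0,0,0]]]'|grep -E 'tcp|force'
```

```text
tcp_pos: [636.3, -67.2, 69.4]
force: [-2.8, 0.5, 5.4]
tcp_pos: [636.3, -67.3, 69.4]
force: [-4.9, 1.2, 11.8]
```

Contact. Release, rise, and go to the medium can.

```bash

python3 -m crank '[[0.045,[0,0,-0.0015],[0,0,0]],[0.045,[0,0,-0.0015],[0,0,0]],[0.07,[0,0,-0.0015],[0,0,0]],[0.08,[0,0,-0.0015],[0,0,0]],[0.08,[0,0,-0.0015],[0,0,0]]]'|grep -E 'tcp|force|width'
python3 -m crank '[[0.08,[0,0,0],[0,0,0]],[0.08,[0,0,-0.03],[0,0,0]],[0.08,[0,0,-0.07],[0,0,0]],[0.08,[0,0,-0.11],[0,0,0]],[0.085,[0,0,-0.15],[0,0,0]]]'|head -2
python3 -m crank '[[0.085,[0,0.045,0],[0,0,1.4]],[0.085,[0,0.09,0],[0,0,2.8]],[0.085,[0,0.135,0],[0,0,4.2]],[0.085,[0,0.18,0],[0,0,5.6]],[0.085,[0,0.2,0],[0,0,7]]]'|head -2
python3 -c "
from h import *
plan(435,342,220,-9)"
```

```text
tcp_pos: [636.2, -67.2, 69.0]
force: [0.5, 0.3, -0.4]
width: 80.1
time: 28.6
tcp_pos: [636.0, -67.2, 220.8]
time: 29.1
tcp_pos: [435.9, -35.6, 219.7]
t 29.1 tcp [435.9 -35.6 219.7] yaw 128.68 q6 -0.76 w 85.1 F [1.2 0.3 0.7]
shift [-0.2353  0.2953 -0.0003] turn [0.000e+00 1.000e-02 2.295e+01]
```

```bash

python3 -m crank '[[0.085,[-0.024,0.03,0],[0,0,0]],[0.085,[-0.052,0.066,0],[0,0,0]],[0.085,[-0.08,0.102,0],[0,0,0]],[0.085,[-0.11,0.138,0],[0,0,0]],[0.085,[-0.135,0.17,0],[0,0,0]]]'|head -1
python3 -m crank '[[0.085,[-0.025,0.031,0],[0,0,0]],[0.085,[-0.05,0.063,0],[0,0,0]],[0.085,[-0.075,0.094,0],[0,0,0]],[0.085,[-0.1,0.125,0],[0,0,1.4]],[0.085,[-0.1,0.125,0],[0,0,2.8]]]'|head -1
python3 -m crank '[[0.085,[0,0,0],[0,0,1.4]],[0.085,[0,0,0],[0,0,2.8]],[0.085,[0,0,0],[0,0,4.2]],[0.085,[0,0,0],[0,0,5.6]],[0.085,[0,0,0],[0,0,7]]]'|head -1
python3 -m crank '[[0.085,[0,0,0],[0,0,1.4]],[0.085,[0,0,0],[0,0,2.8]],[0.085,[0,0,0],[0,0,4.2]],[0.085,[0,0,0],[0,0,5.6]],[0.085,[0,0,0],[0,0,7]]]'|head -1
python3 -m crank '[[0.085,[0,0,0],[0,0,1.4]],[0.085,[0,0,0],[0,0,2.8]],[0.085,[0,0,0],[0,0,4.2]],[0.085,[0,0,0],[0,0,5.6]],[0.085,[0,0,0],[0,0,6.1]]]'|head -1
python3 -m crank '[[0.085,[0,0,0],[0,0,0]],[0.085,[0,0,0],[0,0,0]],[0.085,[0,0,0],[0,0,0]]]'|head -2
python3 - <<'E'
from h import *
plan(435,342,65,-9)
can('medium_mid',92.5,32)
can('medium_mid',92.5,32,nm='w10')
E
```

```text
time: 29.6
time: 30.1
time: 30.6
time: 31.1
time: 31.6
time: 31.9
tcp_pos: [435.5, 341.1, 219.3]
t 31.9 tcp [435.5 341.1 219.3] yaw -8.3 q6 2.38 w 85.4 F [-0.2  0.5 -0.4]
shift [ 0.0008 -0.0006  0.1543] turn [-0.    0.    0.12]
medium_mid few 0.73 [445.1, 202.5, 551.0, 326.3] [32.78182637 34.2407041 ]
medium_mid 0.55 [239. 160. 316. 240.] 3845 z 92.8 mec [436.3 344.3] 32.6 mean [436.6 345.8] of rad 32
medium_mid 0.78 [241. 161. 316. 239.] 3830 z 92.8 mec [436.3 344.2] 32.7 mean [436.6 345.9] of rad 32
medium_mid 0.38 [363.  67. 482. 138.] 414 z 92.5 mec [567.8 414.1] 26.2 mean [550.3 414.8] of rad 32
```

View pics/w10.png

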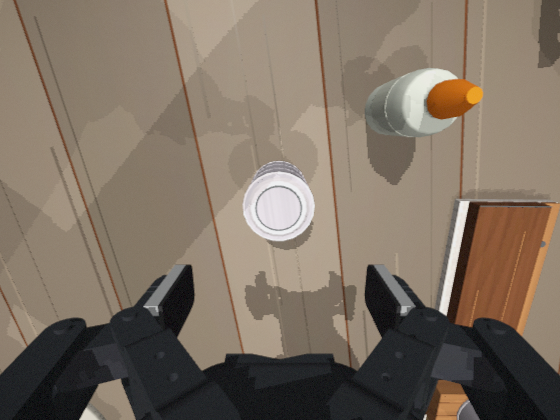

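Medium can at px (279,207), i.e. (436.3,344.2) mm.

```bash

python3 -m crank '[[0.085,[0.0032,0.0003,0.03],[0,0,0.12]],[0.085,[0.0032,0.0003,0.07],[0,0,0.12]],[0.085,[0.0032,0.0003,0.11],[0,0,0.12]],[0.085,[0.0032,0.0003,0.14],[0,0,0.12]],[0.085,[0.0032,0.0003,0.157],[0,0,0.12]]]' |sed -n '2p;6p'
python3 -m crank '[[0.085,[0,0,0],[0,0,0]],[0.085,[0,0,0],[0,0,0]],[0.045,[0,0,0],[0,0,0]],[0.045,[0,0,0],[0,0,0]],[0.045,[0,0,0],[0,0,0]]]' 40 |sed -n '2p;6p'
python3 -m crank '[[0.045,[0,0,0],[0,0,0]],[0.045,[0,0,0],[0,0,0]],[0.045,[0,0,0],[0,0,0]]]'|sed -n '2p;6,8p'
python3 -m crank '[[0.045,[0,0,-0.01],[0,0,0]],[0.045,[0,0,-0.03],[0,0,0]],[0.045,[0,0,-0.06],[0,0,0]],[0.045,[0,0,-0.09],[0,0,0]],[0.045,[0,0,-0.11],[0,0,0]]]'|head -1
python3 -m crank '[[0.045,[0,0,0],[0,0,0]],[0.045,[0,0,0],[0,0,0]],[0.045,[0,0,0],[0,0,0]]]'|grep -E 'tcp|force|width'
python3 -c "
from h import *
plan(671.8,160.2,150,-9)
can('medium_mid',92+110,32)"
```

```text
tcp_pos: [435.2, 343.4, 59.3]
tcp_pos: [436.9, 344.9, 64.1]
tcp_pos: [436.9, 344.9, 64.1]
time: 33.9
tcp_pos: [435.8, 343.9, 170.7]
force: [-0.8, -0.2, -3.3]
width: 63.0
t 34.2 tcp [435.8 343.9 170.7] yaw -9.1 q6 2.4 w 63.0 F [-0.8 -0.2 -3.3]
shift [-0.144   0.2621  0.0206] turn [-0.01  0.02 -0.02]
medium_mid 0.86 [199. 190. 360. 360.] 10544 z 200.0 mec [437.6 347.1] 28.8 mean [437.5 348.3] of rad 32
```

```bash

python3 -m crank '[[0.045,[-0.014,0.026,0],[0,0,0]],[0.045,[-0.034,0.062,0],[0,0,0]],[0.045,[-0.054,0.098,0],[0,0,0]],[0.045,[-0.074,0.134,0],[0,0,0]],[0.045,[-0.09,0.164,0],[0,0,0]]]'|head -2
python3 -m crank '[[0.045,[-0.018,0.034,0],[0,0,0]],[0.045,[-0.036,0.066,0],[0,0,0]],[0.045,[-0.054,0.098,0],[0,0,0]],[0.045,[-0.054,0.098,0],[0,0,0]],[0.045,[-0.054,0.098,0],[0,0,0]]]'|head -2
python3 -m crank '[[0.045,[0,0,0],[0,0,0]],[0.045,[0,0,0],[0,0,0]],[0.045,[0,0,0],[0,0,0]]]'|head -2
python3 - <<'E'
from h import *
plan(671.8,160.2,96,-9)
can('medium_mid',92+110,32)
lines(nm='w11')
E
```

```text
time: 34.8
tcp_pos: [585.1, 227.8, 171.1]
time: 35.3
tcp_pos: [672.2, 159.9, 170.5]
time: 35.6
tcp_pos: [671.7, 161.5, 172.7]
t 35.6 tcp [671.7 161.5 172.7] yaw -9.03 q6 1.96 w 63.2 F [ 0.6  1.  -2.6]
shift [-0.0012  0.0003  0.0767] turn [ 0.   -0.   -0.01]
medium_mid 0.65 [198. 193. 362. 360.] 14013 z 201.6 mec [672.7 161.2] 32.6 mean [673.6 167.7] of rad 32
long_top 0.91 [228.  50. 326. 212.] 32.9 across/along [[599.8, 265.7], [678.9, 397.3]] [682.7 223.9] [140.   80.3] 81.2
```

View pics/w11.png

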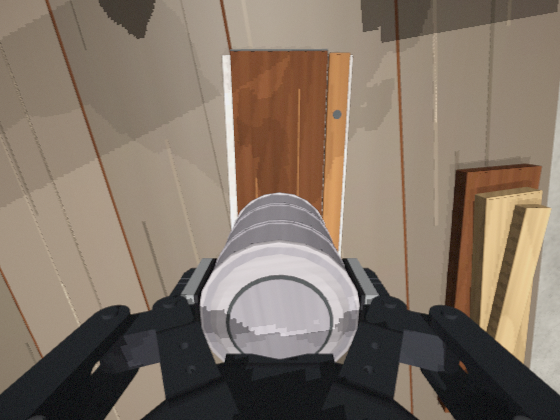

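Aligned on the slat. Lowering.

```bash

python3 -m crank '[[0.045,[-0.001,0,0.03],[0,0,0]],[0.045,[-0.001,0,0.055],[0,0,0]],[0.045,[-0.001,0,0.068],[0,0,0]],[0.045,[-0.001,0,0.072],[0,0,0]],[0.045,[-0.001,0,0.072],[0,0,0]]]'|grep -E 'tcp|force'
python3 -m crank '[[0.045,[0,0,0],[0,0,0]],[0.045,[0,0,0.001],[0,0,0]],[0.045,[0,0,0.002],[0,0,0]],[0.045,[0,0,0.002],[0,0,0]],[0.045,[0,0,0.002],[0,0,0]]]'|grep -E 'tcp|force'
python3 -m crank '[[0.045,[0,0,0.001],[0,0,0]],[0.045,[0,0,0.002],[0,0,0]],[0.045,[0,0,0.002],[0,0,0]],[0.045,[0,0,0.002],[0,0,0]]]'|grep -E 'tcp|force'
```

```text
tcp_pos: [672.0, 159.7, 100.5]
force: [0.1, -0.7, -2.5]
tcp_pos: [672.1, 159.7, 98.4]
force: [0.3, -0.1, -3.0]
tcp_pos: [672.1, 159.7, 96.3]
force: [-0.7, -0.5, -2.4]
```

```bash

python3 -m crank '[[0.045,[0,0,0.001],[0,0,0]],[0.045,[0,0,0.001],[0,0,0]],[0.045,[0,0,0.001],[0,0,0]],[0.045,[0,0,0.001],[0,0,0]]]'|grep -E 'tcp|force'
python3 -m crank '[[0.045,[0,0,0.001],[0,0,0]],[0.045,[0,0,0.001],[0,0,0]],[0.045,[0,0,0.001],[0,0,0]],[0.045,[0,0,0.001],[0,0,0]]]'|grep -E 'tcp|force'
```

```text
tcp_pos: [672.0, 159.6, 96.2]
force: [-3.0, -1.5, 5.9]
tcp_pos: [672.1, 159.6, 96.2]
force: [-6.3, -2.3, 10.6]
```

Contact. Release, rise, back away toward the robot, and check everything.

```bash

python3 -m crank '[[0.045,[0,0,-0.0015],[0,0,0]],[0.045,[0,0,-0.0015],[0,0,0]],[0.07,[0,0,-0.0015],[0,0,0]],[0.085,[0,0,-0.0015],[0,0,0]],[0.085,[0,0,-0.0015],[0,0,0]]]'|grep -E 'tcp|force|width'
python3 -m crank '[[0.085,[0,0,0],[0,0,0]],[0.085,[0,0,-0.03],[0,0,0]],[0.085,[0,0,-0.07],[0,0,0]],[0.085,[0,0,-0.11],[0,0,0]],[0.085,[0,0,-0.15],[0,0,0]]]'|head -2
python3 -m crank '[[0.085,[-0.01,-0.045,-0.01],[0,0,0]],[0.085,[-0.03,-0.09,-0.02],[0,0,0]],[0.085,[-0.06,-0.12,-0.02],[0,0,0]],[0.085,[-0.1,-0.15,-0.02],[0,0,0]],[0.085,[-0.13,-0.18,-0.02],[0,0,0]]]'|head -2
python3 -m crank '[[0.085,[0,-0.04,0],[0,0,0]],[0.085,[0,-0.08,0],[0,0,0]],[0.085,[0,-0.08,0],[0,0,0]],[0.085,[0,-0.08,0],[0,0,0]],[0.085,[0,-0.08,0],[0,0,0]]]'|head -2
python3 - <<'E'
from h import *
plan(450,0,300,-9)
a=np.radians(81);B=np.array([[np.sin(a),-np.cos(a)],[np.cos(a),np.sin(a)]])
P={n:vision.get_image(n) for n in("top","scene")}
for n,p in P.items():
  save(p,n+"1")
  for l,zt in(("tall_mid",126+56),("medium_mid",124),("low_mid",92),("caul_mid",56),("long_top",32),("short_top",32),("mallet_mid",78),("patchtin",24),("gluebottle",143),("spanner",8)):
    for o in outline_of(p,l)[:1]:
      X=pts(p,o["region"]); T=X[abs(X[:,2]-zt-4)<8][:,:2].astype(np.float32)
      if len(T)<5: print(n,l,"few",o["confidence"],np.round(o["box"]),np.percentile(X[:,2],97)); continue
      r=cv2.minAreaRect(T); print(n,l,round(o["confidence"],2),np.round(o["box"]),np.round(r[0],1),np.round(r[1],1),"acr/along",(B@r[0]).round(1))
E
```

```text
tcp_pos: [672.1, 159.8, 95.5]
force: [0.7, -0.3, 0.3]
width: 85.1
time: 39.05
tcp_pos: [671.8, 159.6, 247.4]
time: 39.55
tcp_pos: [472.1, 58.7, 265.8]
time: 40.05
tcp_pos: [395.4, 72.5, 265.8]
t 40.05 tcp [395.4  72.5 265.8] yaw -9.09 q6 1.91 w 84.8 F [ 0.6 -0.5 -0.3]
shift [-0.0629  0.0654 -0.0342] turn [ 0.   -0.   -0.02]
top tall_mid 0.62 [246. 163. 265. 186.] [649.6  22.9] [23.3 26.9] acr/along [638.1 124.2]
top medium_mid 0.77 [202. 155. 228. 186.] [670.7 154.2] [60.7 61.7] acr/along [638.3 257.2]
top low_mid 0.74 [278. 173. 299. 194.] [634.9 -69.8] [57.3 58.6] acr/along [638.   30.3]
top caul_mid 0.76 [247. 165. 270. 196.] [645.7  23.9] [ 59.7 105.3] acr/along [634.  124.6]
top long_top 0.95 [179. 159. 249. 192.] [671.7 173.4] [237.4  80.4] acr/along [636.3 276.4]
top short_top 0.9 [270. 169. 314. 199.] [631.6 -84.8] [160.2  80.7] acr/along [637.1  15. ]
top mallet_mid few 0.64 [416. 203. 442. 246.] 11.526812682687385
top patchtin 0.6 [381. 186. 411. 206.] [ 592.  -434.6] [61.3 85.6] acr/along [ 652.7 -336.6]
top gluebottle 0.55 [128. 193. 152. 213.] [563.6 407.7] [10.8 18.2] a
[... 265 characters left out ...]
2] [60.7 64.5] acr/along [640.2 262.6]
scene caul_mid 0.71 [298. 218. 328. 249.] [653.2  25.2] [ 59.8 114.1] acr/along [641.2 127.1]
scene long_top 0.67 [325. 204. 402. 241.] [675.4 179.5] [232.1  87.2] acr/along [639. 283.]
scene short_top 0.98 [250. 227. 307. 262.] [633.4 -81.8] [161.1  86.5] acr/along [638.4  18.3]
scene mallet_mid 0.56 [399. 148. 417. 187.] [577.8 401.7] [52.5 31.8] acr/along [507.8 487.1]
scene patchtin 0.74 [144. 261. 179. 294.] [ 596.7 -431.9] [64.8 87.9] acr/along [ 656.9 -333.2]
scene gluebottle 0.82 [399. 148. 418. 186.] [572.9 408.8] [13.7 23.6] acr/along [501.8 493.4]
scene spanner 0.63 [ 96. 249. 136. 290.] [ 502.8 -539.8] [170.4  35.4] acr/along [ 581.  -454.5]
```

View pics/scene1.png

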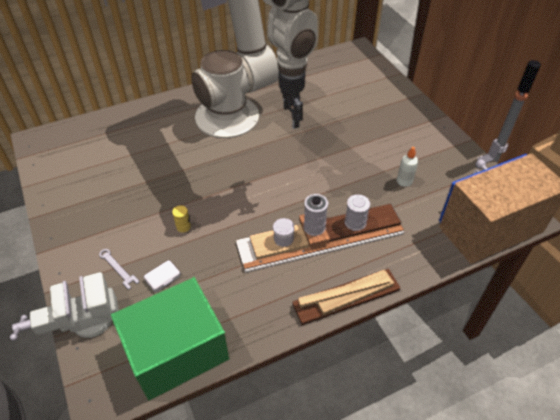

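View pics/top1.png

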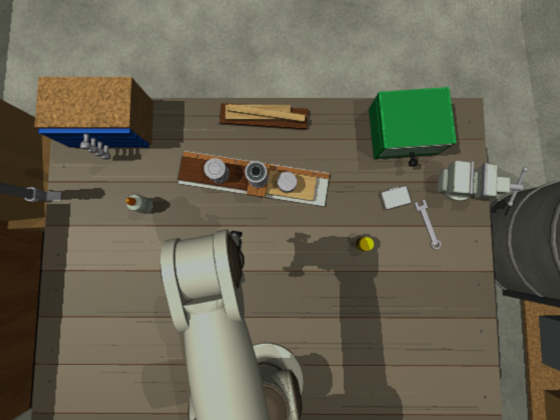

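Everything stands where it should, and the mallet, tin, bottle and spanner are unmoved in the images. Handing in.

```bash
python3 -c "
from station import ctrl
print(ctrl.sign_off())"
```

```text
the job is handed in; nothing more can be done
None
```

The job is handed in at about 40 s of the 112 s allowed. The hardwood block lies across the joint with the tallest can on it. The medium can is on the long piece and the lowest can on the short piece, all upright and released, with the gripper well clear.

**Block:** before the tall can went on, the wrist camera put it within about 1 mm of the joint both ways and square to about 0.1°. I did not measure it from close by again. The final top and scene views put it within about 3 mm along the joint.

**Tall can:** the wrist camera showed it about 3 mm from the block's centre, against a limit of 12 mm. The top view gave about 4 mm and the scene view under 1 mm.

**Medium and low cans:** the top and scene views put the medium can within about 3 mm of its middle. The top view alone put the low can within about 1–2 mm of its middle; the network missed it in the scene view.

**Things to leave:** the tin, bottle and spanner measure the same as at the start, within camera noise of a few mm. The network did not find the mallet in the final images and named other things instead. By eye it is still at its starting pixel in the top view, about (366,244).

**Disagreement:** the top camera reads about 4–5 mm short along the slat compared with the other two, so I placed by the wrist camera, which the scene camera supported.

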